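# Move the shelf label holder across and hold it pressed home

## Robot

A 7-joint arm with a two-finger parallel gripper is mounted at the origin on the work surface. World frame = base frame: x ahead of the robot, y to its left, z up, the work surface at z = 0. Lengths are in m, angles in rad, forces in N, time in s.
With the tool pointing down it reaches from about 0.425 to 0.95 m from the base axis. Payload 4.7 kg.
Tool frame: the origin (TCP) lies on the centre line of the jaws, within the pads' length; the fingertips stand 11 mm ahead of it and the grasp point (between the pads) lies 8 mm behind it (r.tips_ahead is the distance from the TCP to the fingertips, in m); z points along the fingers, y is the line along which they close (so a half turn about z gives the same grasp; the last joint's range is limited). The gripper opens to 85 mm and grips with 20 to 120 N. Pads are 22 mm wide; open, the fingers measure 114 mm over their backs; the gripper's body (76 mm by 85 mm) begins 54 mm behind the grasp point. The pads swing forward as they close: fully open they stand 13 mm farther back than shut.
Start: joints at [-1.216, 0.469, -0.049, 1.532, 0.024, 1.141, -0.082], TCP at [0.253, 0.626, 0.242] pointing down, gripper open.
Joint ranges: [-2.59, 2.59], [-0.33, 1.99], [-1.39, 1.29], [0.1, 2.45], [-1.04, 4.18], [0.21, 1.99], [-2.66, 2.66]. Speed limits (rad/s): [2.57, 2.57, 3.14, 3.14, 3.14, 3.14, 3.14].

## Interface

Orientations are given as a rotation vector (axis times angle).
In Python, from cell import r gives the robot as it stands.
- The arm moves only by the tool play_rows, never from a script. Its argument "steps" is a list of rows, each a list of 3 entries, a list of its own where there are three numbers: the opening, from -1 (shut) to 1 (fully open), so that 0 is half open, then the shift along the tool's x, y, z in units of 60 mm (1.0 is 60 mm), then the turn about the tool's z in units of 8 degrees (1.0 is 8 degrees). In form: [[hand, [tx, ty, tz], roll], ...]. A call has 1 to 10 rows; each row is the pose to reach, as a shift and turn from the pose commanded when the call began, along the tool's axes at that moment; what a row does not reach only later rows make up. A row lasts 1/8 s, in which the tool goes at most 62.5 mm and 10.7 degrees, less where a joint would pass 70% of its speed; a pose out of reach is approached as far as the arm can. A call with a gripper value outside its range is refused whole. The fingers move at their own pace and stop on an object; "force" is the grip in N (left out, the last holds). Time passes only in rows, so rows that repeat a pose let the fingers close. It gives the time, the measured TCP pose, the force, the opening and the grip force at its end, in the units of the state.
- r.get_obs(): the state, without advancing time (a new reading comes with each control period).
- r.camera(name): name is "scene" or "top" or "wrist"; returns a dict with "img" (420x560x3 uint8, blue, green, red), "mtx" (3x3 intrinsics, pixels), "k1" (the pictures are not rectified: a ray, as slopes to the right and down, at radius r is drawn at 1 + k1 r^2 times it, then the intrinsics apply), "extrinsics" (4x4, takes a point from world to camera coordinates); the wrist camera has in their place "hand_eye" (4x4, takes a point from camera to tool coordinates, whose origin is the TCP and whose axes are the flange's). Camera axes: x right, y up, looking along -z (the intrinsics and any distortion apply to the point x, -y, -z); pixel columns grow to the right and rows downward; lengths in m; the calibration is good to about 2 mm. A picture is of the moment at which its call begins: read the wrist's pose just before it. There is no depth.
- r.sign_off(): hands the job in; it is judged then, once.
The state is a dict: "time_s": time; "qpos": joint angles; "joint_velocities": joint speeds; "joint_efforts": joint torques, N m; "ee_pos": TCP position; "orientation": TCP orientation; "ft_force": force on the tool from outside, world axes, zero at the start; "ft_torque": the same for the moment, N m; "gripper_width": opening from 0.0 (shut) to 1.0 (fully open); "grasp_force": force on a finger pad.
Only numpy, scipy, OpenCV 4.12 (cv2) and the standard library are available. Lean on these libraries where they do the work, as an engineer would, in place of code of your own. Each camera call takes 0.05 s, during which the arm holds its last target. There are 200 camera calls.

## Task

The clip-on label holder is on the wrong bench shelf: pull it up off that shelf's front lip against the sprung catch and bring it to the other shelf, whose lip is empty. Push its tongue down behind the middle of that lip, past the catch, until the hook sits fully down on the lip, the card facing out of the shelf as before, and finish while still holding it pressed firmly down there: do not let go, so that I can tighten the thumbscrew behind it. Leave everything else where it is.

Things in the scene. Friction and masses are not known exactly. Their poses are not given: they have to be found in the camera images.
- holder: Grey label holder, 60 g: an upside-down U hook over the lip with an upright card frame on top, 80 wide (y). Origin: underside of the hook's roof, mid-width, where it rests on the crest. z up, x into the shelf, card on the -x face. Roof 5 thick, x -9.5 to 6.5 mm. Front skirt x -9.5 to -5.5, down to z -12 mm; the 5 mm lip fits in the 8 mm gap between it and the rear tongue.
- holder_frame (a point): Centre of the upright card frame, 30 mm above the holder's origin and 1.5 mm in front (-x) of it: the part to grip, from above. Frame 10 mm thick in x (a 1.4 mm rim round the card adds to its -x face), 80 wide, 50 tall: its top is 55 mm above the holder's origin, its foot 5 mm.
- holder_tongue (a point): Bottom end of the holder's rear tongue, mid-width: 5.8 mm behind (+x) and 21 mm below the holder's origin. The tongue is 60 mm wide (y), 4 mm thick (x 2.5 to 6.5) with a round bead of 6.5 mm diameter (x 2.5 to 9) along its end.
- lip_a: Front lip of the shelf the holder is on now: aluminium, 5 mm thick (x -2.5 to 2.5 mm), 260 long, top edge rounded. Origin: on its crest, mid-length, 124 mm above the table, 24 mm above the shelf's board. x into the shelf (the front faces roughly to the robot), y along the lip, z up. Behind its middle is a pocket with a sprung roller, as on the other shelf.
- lip_b: The same lip on the other shelf, empty: where the holder must go. Same size and axes. Behind its middle a black pocket, 68 mm long inside (y -34 to 34), open upwards, takes the tongue; its walls reach 34 mm behind the lip's middle, 1 mm above the crest. Home: holder origin at this origin, to 3 mm in x, 4 mm in y, 0.5 mm in z. Then press down with about 10 to 15 N.
- slide_box: Bystander: slide box 87 x 102 x 35 mm high on the empty-lipped shelf, origin under its centre. It stands at least 90 mm behind the lip.
- dropper: Bystander: dropper bottle, 28 mm diameter, 62 mm tall, on the empty-lipped shelf, at least 120 mm behind the lip; origin under its centre.
- jar: Bystander: jar, 54 mm diameter, 55 mm tall, on the shelf the holder starts on, at least 100 mm behind the lip; origin under its centre.
- dish: Bystander: closed dish, 92 mm diameter, 16 mm tall, on the shelf the holder starts on, at least 80 mm behind the lip; origin under its centre.
- dish2: Bystander: closed dish like the other, 92 mm diameter, 16 mm tall, on the table in front of the shelves; origin under its centre.
- timer: Bystander: bench timer 60 x 66 x 14 mm lying on the table in front of the shelves; origin under its centre.
- slide_tray: Bystander: open slide tray 85 x 190 x 16 mm on the table in front of the shelves; origin under its centre.
- tube_rack: Bystander: tube rack 75 x 150 mm, 70 mm high with its tubes, on the table to the left; origin under its centre.
- shelf_b_catch (a joint): How far (m) the sprung roller in the empty lip's pocket is pushed back, 0 to 0.007. Steel, 16 mm diameter, along y, its centre 9 mm below the crest, 4 mm gap to the lip's rear face; 2.7 N to start it, 0.9 N more per mm. The tongue's bead meets it about 17 mm above home and needs roughly 4 to 8 N down to pass. At home the bead is below it and the crest is the hard stop.
- shelf_a_catch (a joint): The same roller behind the lip the holder is on now; the bead has to pass it on the way up, with roughly 4 to 8 N. Clear of it from 20 mm up.
Mind the look-alikes: they are no part of the job. What is shaped like the holder but orange or red is not meant.

How it is judged:
By the outcome, as a careful person would: the job done as asked, in the order asked, and still so for the second after the job is handed in, while the arm keeps its last pose, push and grip.
It also fails if it takes over 42 s, if anything falls off the work surface, if the arm or the gripper's body presses on something with over 40 N, if the wrist force passes 120 N, or if a joint passes its speed limit or range.

## Working session

There is one attempt and no reset: what is moved stays moved. The work goes in short steps, Python scripts to look and compute and a tool call to move; the robot and the scene stay as the last step left them, time stands still between calls to the robot, and variables do not carry over. Pictures are saved under pics/ and viewed, at most 10 in all, crops included, and the job is handed in when it is done.

Besides the shell and the picture viewer there is one more tool, called after "Request:" by a JSON object that holds its "name" and its "arguments". play_rows: Moves the arm, as the interface text tells. Its arguments: {"type":"object","properties":{"steps":{"type":"array"},"force":{"type":"number"}},"required":["steps"]}

```bash
mkdir -p pics; ls; python3 - <<'E'
from cell import r
import cv2,numpy as np
o=r.get_obs();print({k:np.round(v,4).tolist() for k,v in o.items()}, r.tips_ahead)
for n in("scene","top"):
    c=r.camera(n);cv2.imwrite(f"pics/{n}0.png",c["img"]);print(n,c["mtx"].tolist(),c["k1"],np.round(c["extrinsics"],4).tolist())
E
```

```text
pics
{'time_s': 0.0, 'qpos': [-1.2159, 0.4695, -0.0486, 1.5337, 0.0241, 1.141, -0.0823], 'joint_velocities': [-0.0005, 0.0, 0.0007, -0.0015, 0.0008, 0.0001, -0.0002], 'joint_efforts': [0.0002, -51.0309, -0.0464, -23.771, 0.0107, 0.0075, -0.0], 'ee_pos': [0.2525, 0.6254, 0.2412], 'orientation': [-0.599, -3.0836, 0.0031], 'ft_force': [-0.1066, 0.3321, 1.5098], 'ft_torque': [-0.0181, 0.0331, 0.0069], 'grasp_force': 0.0, 'gripper_width': 0.9968} 0.011
scene [[398.882580458464, 0.0, 284.43382146605444], [0.0, 398.882580458464, 208.66482142273708], [0.0, 0.0, 1.0]] -0.057488435518296035 [[0.3915, 0.9201, 0.0148, -0.2578], [-0.5206, 0.2082, 0.8281, 0.1281], [0.7588, -0.3318, 0.5605, -1.5608], [0.0, 0.0, 0.0, 1.0]]
top [[479.45096083767714, 0.0, 272.697045753028], [0.0, 479.45096083767714, 210.67822260261622], [0.0, 0.0, 1.0]] -0.15078473080531873 [[0.0088, -1.0, -0.0037, 0.0867], [0.9925, 0.0083, 0.1219, -0.4682], [-0.1218, -0.0047, 0.9925, -1.604], [0.0, 0.0, 0.0, 1.0]]
```

View pics/scene0.png

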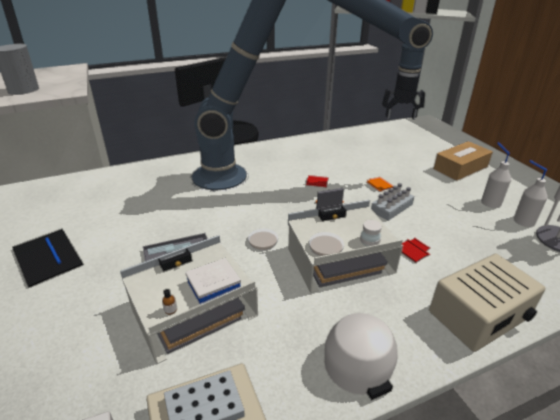

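View pics/top0.png

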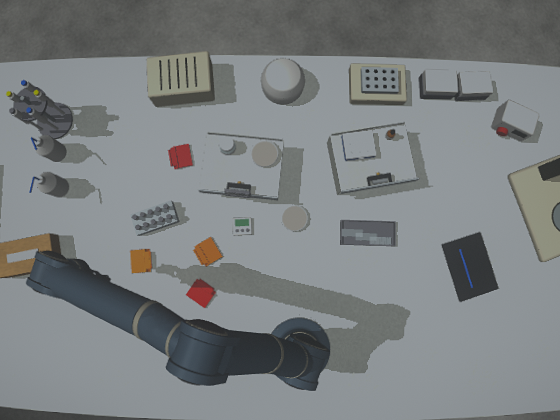

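The scene view shows the grey holder at (330,200) on one shelf's lip, and the empty lip with its black pocket at (175,260). In the top view the holder is at (238,187) and the empty pocket at (379,181). The orange and red look-alikes lie on the table at top (141,261), (208,251), (201,293) and (181,156). Only the grey one on the lip fits the description. I'll confirm it in one enlarged crop.

```bash
python3 - <<'E'
import cv2,numpy as np
a=cv2.imread("pics/top0.png");b=cv2.imread("pics/scene0.png")
f=lambda i,x,y,w,h,s:cv2.resize(i[y:y+h,x:x+w],None,fx=s,fy=s,interpolation=cv2.INTER_CUBIC)
A=f(a,195,165,100,45,8)
B=f(a,325,160,100,45,8)  ; 
cv2.imwrite("pics/crop1.png",np.vstack([A[:290],B[:290]]))
E
```

```text
(no output)
```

View pics/crop1.png

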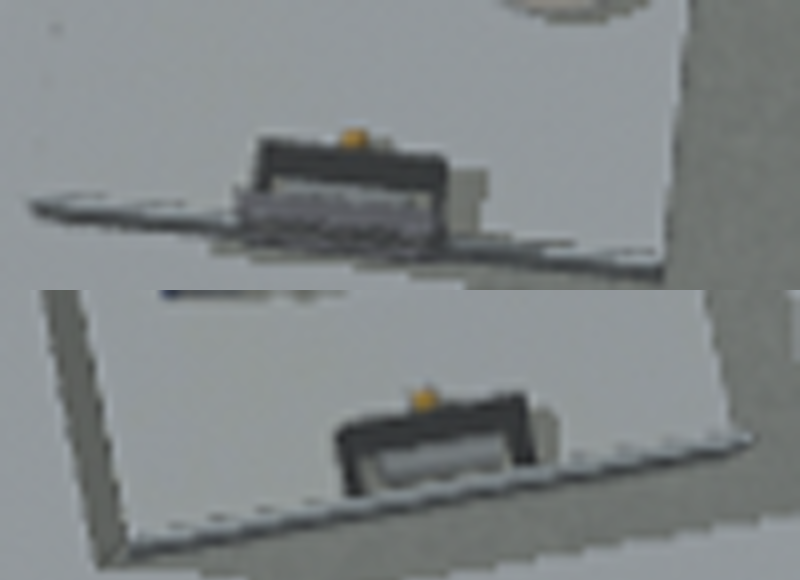

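The top crop shows the grey holder on lip A, with lip ends at about px (199.4,190.6) and (277.5,198.5). Lip B is empty, with ends at about (341.2,192.2) and (418.5,178.5) and its black pocket at mid-lip. Next I'll cast these onto z = 0.124.

```bash
cat > h.py <<'E'
from cell import r
import cv2,numpy as np
from scipy.spatial.transform import Rotation as R
def T(o):
    m=np.eye(4);m[:3,:3]=R.from_rotvec(o["orientation"]).as_matrix();m[:3,3]=o["ee_pos"];return m
def snap(n):
    o=r.get_obs();c=r.camera(n)
    c["c2w"]=T(o)@c["hand_eye"] if n=="wrist" else np.linalg.inv(c["extrinsics"])
    return o,c
def dirs(c,px):
    p=np.array(px,float).reshape(-1,1,2)
    d=cv2.undistortPoints(p,c["mtx"],np.array([c["k1"],0,0,0,0.]))[:,0]
    return np.c_[d[:,0],-d[:,1],-np.ones(len(d))]@c["c2w"][:3,:3].T
def cast(c,px,z):
    d=dirs(c,px);o=c["c2w"][:3,3];return o+d*((z-o[2])/d[:,2])[:,None]
def proj(c,P):
    q=(np.c_[P,np.ones(len(P))]@np.linalg.inv(c["c2w"]).T)[:,:3]
    q=q*[1,-1,-1]
    return cv2.projectPoints(q,np.zeros(3),np.zeros(3),c["mtx"],np.array([c["k1"],0,0,0,0.]))[0][:,0]
def lip(a,b):
    "frame from left(+y) and right ends: mid, yaw"
    m=(a+b)/2;d=a-b;return m,np.arctan2(d[1],d[0])-np.pi/2,np.linalg.norm(d)
def totool(o,p): return R.from_rotvec(o["orientation"]).inv().apply(np.array(p)-o["ee_pos"])
E
python3 - <<'E'
from h import *
o,c=snap("top")
for a,b in (((199.2,190.4),(277.3,198.3)),((341,192),(418.3,178.3))):
    P=cast(c,[a,b],.124);m,y,l=lip(*P);print(P.round(4).tolist(),m.round(4),np.degrees(y),l)
print(cast(c,[[195+339/8,165+188/8],[195+339/8,165+210/8]],.179).round(4))
w=r.camera("wrist");print(w["hand_eye"].round(4).tolist(),w["mtx"].tolist(),w["k1"])
print(T(o).round(3).tolist())
E
```

```text
[[0.5198, 0.3287, 0.124], [0.4959, 0.0758, 0.124]] [0.5079 0.2022 0.124 ] -5.401164943523522 0.25402374872106626
[[0.5183, -0.1298, 0.124], [0.5666, -0.3861, 0.124]] [ 0.5425 -0.258   0.124 ] 10.671663147097481 0.2608066464789799
[[0.5176 0.2005 0.179 ]
 [0.5089 0.2003 0.179 ]]
[[0.0002, 0.9496, 0.3134, 0.0813], [1.0, -0.0003, 0.0003, -0.0015], [0.0004, 0.3134, -0.9496, -0.1321], [0.0, 0.0, 0.0, 1.0]] [[312.89221584173345, 0.0, 272.7478898190288], [0.0, 312.89221584173345, 205.25859186288363], [0.0, 0.0, 1.0]] -0.028580379652127896
[[-0.927, 0.374, -0.001, 0.253], [0.374, 0.927, -0.002, 0.625], [-0.0, -0.002, -1.0, 0.241], [0.0, 0.0, 0.0, 1.0]]
```

Request:
{"name": "play_rows", "arguments": {"steps": [[0.6,[-6.55,-4.95,-0.2],9.2],[0.6,[-6.55,-4.95,-0.2],9.2],[0.6,[-6.55,-4.95,-0.2],9.2],[0.6,[-6.55,-4.95,-0.2],9.2],[0.6,[-6.55,-4.95,-0.2],9.2],[0.6,[-6.55,-4.95,-0.2],9.2],[0.6,[-6.55,-4.95,-0.2],9.2],[0.6,[-6.55,-4.95,-0.2],9.2],[0.6,[-6.55,-4.95,-0.2],9.2],[0.6,[-6.55,-4.95,-0.2],9.2]], "force": 60}}

```text
time_s: 1.45
ee_pos: [0.5055, 0.2038, 0.2541]
orientation: [-2.326, -2.11, 0.0]
ft_force: [-0.1, 0.7, 0.0]
gripper_width: 0.799
grasp_force: 0.0
```

```bash
python3 - <<'E'
from h import *
import pickle
o,c=snap("wrist");pickle.dump((o,c),open("wA.pkl","wb"))
print(o["time_s"],o["ee_pos"],T(o)[:3,:3].round(3).tolist(),o["qpos"],o["gripper_width"],o["ft_force"])
cv2.imwrite("pics/wA.png",cv2.resize(c["img"],(800,600),interpolation=cv2.INTER_CUBIC))
E
```

```text
1.45 [0.50552906 0.20383192 0.25413944] [[0.097, 0.995, -0.001], [0.995, -0.097, 0.001], [0.0, -0.001, -1.0]] [-0.76700209  0.2501345   0.37204302  1.8469674  -0.10400856  1.06365922
 -0.45223505] 0.7993715537380724 [-0.06952479  0.69892169  0.04276795]
```

View pics/wA.png

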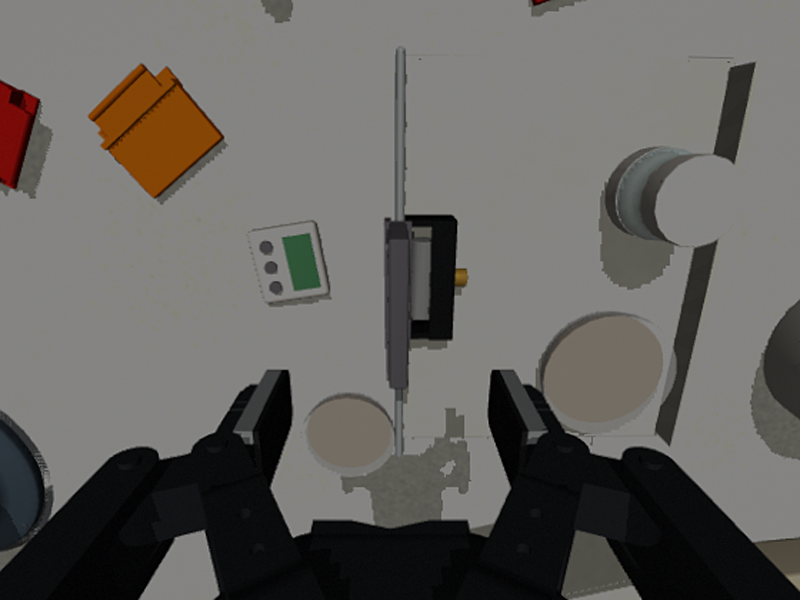

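The wrist view (800x600) shows the lip running from (400,47) to (398,455). The grey holder's frame top is at x about 388–409, y about 237–390, and the pocket's thumbscrew is at (461,277). The fingers straddle the holder. I'll measure it more finely.

```bash
python3 - <<'E'
from h import *
import pickle
o,c=pickle.load(open("wA.pkl","rb"))
s=.7
P=cast(c,[[400.5*s,47*s],[399*s,455*s]],.124);m,y,l=lip(*P);print(P.round(4).tolist(),m,np.degrees(y),l)
g=c["img"].astype(int).sum(2)//3
for row in (170,200,230,260):print(row,g[row,264:296].tolist())
print("col",g[150:285,279].tolist())
cv2.imwrite("pics/wAc.png",cv2.resize(c["img"][140:290,230:330],None,fx=4,fy=4,interpolation=cv2.INTER_NEAREST))
E
```

```text
[[0.5225, 0.332, 0.124], [0.4985, 0.0764, 0.124]] [0.510483   0.20421072 0.124     ] -5.373134155303009 0.25677806278359927
170 [131, 132, 132, 133, 122, 75, 54, 44, 51, 60, 65, 67, 66, 65, 65, 65, 65, 65, 63, 65, 65, 54, 42, 61, 57, 63, 72, 79, 88, 92, 94, 95]
200 [132, 131, 131, 132, 136, 84, 62, 65, 54, 58, 65, 66, 65, 65, 65, 65, 64, 64, 64, 64, 62, 53, 50, 54, 65, 73, 80, 88, 91, 93, 94, 92]
230 [131, 132, 132, 132, 135, 96, 66, 64, 52, 57, 64, 65, 64, 64, 64, 64, 64, 64, 63, 63, 57, 43, 62, 36, 7, 5, 3, 5, 6, 4, 7, 3]
260 [131, 131, 132, 132, 131, 134, 99, 68, 50, 55, 63, 64, 63, 63, 63, 63, 63, 62, 63, 63, 51, 67, 124, 132, 130, 130, 130, 130, 129, 130, 130, 130]
col [116, 116, 116, 115, 90, 46, 35, 36, 36, 36, 37, 36, 36, 37, 36, 36, 38, 49, 66, 64, 65, 65, 65, 66, 64, 64, 64, 65, 66, 65, 65, 65, 65, 65, 65, 64, 65, 65, 65, 64, 65, 65, 64, 64, 64, 64, 65, 64, 64, 65, 65, 64, 64, 65, 64, 64, 64, 64, 64, 63, 64, 64, 64, 63, 64, 64, 64, 64, 64, 64, 64, 64, 64, 65, 63, 64, 64, 64, 64, 64, 64, 64, 63, 64, 64, 64, 63, 64, 63, 63, 62, 63, 63, 63, 63, 63, 63, 63, 63, 63, 64, 63, 63, 62, 63, 63, 62, 62, 64, 64, 63, 63, 63, 62, 63, 62, 63, 62, 62, 63, 62, 56, 57, 72, 71, 70, 71, 72, 70, 70, 88, 115, 113, 112, 113]
```

View pics/wAc.png

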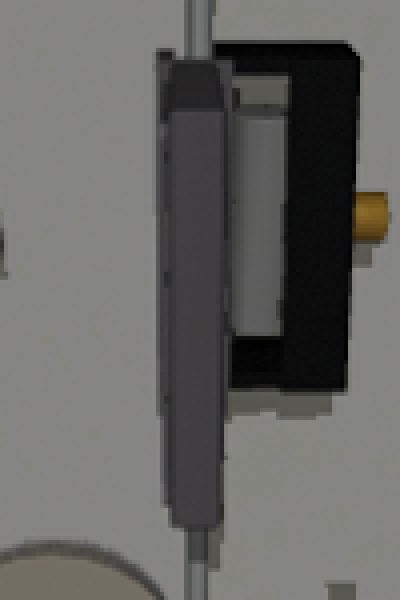

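The crop shows the holder's top face with crop corners (172,108), (223,108), (172,525) and (220,525). That is full-image x 273–285.5, rows 167–271.

```bash
python3 - <<'E'
from h import *
import pickle
o,c=pickle.load(open("wA.pkl","rb"))
q=np.array([[172,108],[223,108],[172,526],[220,526]])/4+[230,140]-.5
P=cast(c,q,.179);print(P.round(4).tolist(),P.mean(0),np.linalg.norm(P[0]-P[2]),np.linalg.norm(P[0]-P[1]))
d=P[0]+P[1]-P[2]-P[3];y=np.arctan2(-d[0],d[1]);print("yaw",np.degrees(y))
g=P.mean(0);g[2]=.152
print("tool shift",totool(o,g)/.06, "tool y dir deg",np.degrees(np.arctan2(*T(o)[[1,0],1])))
E
```

```text
[[0.5079, 0.242, 0.179], [0.5164, 0.2412, 0.179], [0.5002, 0.163, 0.179], [0.5092, 0.1621, 0.179]] [0.50842591 0.2020572  0.179     ] 0.07938634869431353 0.00855092861395206
yaw -5.417493570144322
tool shift [-0.02557995  0.05214128  1.70227488] tool y dir deg -5.579629262658767
```

Request:
{"name": "play_rows", "arguments": {"steps": [[0.6,[-0.03,0.04,0.6],-0.02],[0.6,[-0.03,0.04,1.2],-0.02],[0.6,[-0.03,0.04,1.5],-0.02],[0.3,[-0.03,0.04,1.7],-0.02],[0.0,[-0.03,0.04,1.7],-0.02],[-0.3,[-0.03,0.04,1.7],-0.02],[-0.5,[-0.03,0.04,1.7],-0.02],[-0.5,[-0.03,0.04,1.7],-0.02]], "force": 60}}

```text
time_s: 2.5
ee_pos: [0.5084, 0.2015, 0.1529]
orientation: [2.324, 2.114, 0.002]
ft_force: [0.0, -0.6, -0.2]
gripper_width: 0.25
grasp_force: 0.0
```

```bash
python3 - <<'E'
from h import *
import pickle
o,c=snap("wrist");pickle.dump((o,c),open("wA2.pkl","wb"))
print(o["time_s"],o["ee_pos"],o["gripper_width"],o["ft_force"])
cv2.imwrite("pics/wA2.png",c["img"])
E
```

```text
2.5 [0.50840953 0.20148583 0.15289566] 0.24990951955968796 [ 0.02868298 -0.59275853 -0.1709737 ]
```

View pics/wA2.png

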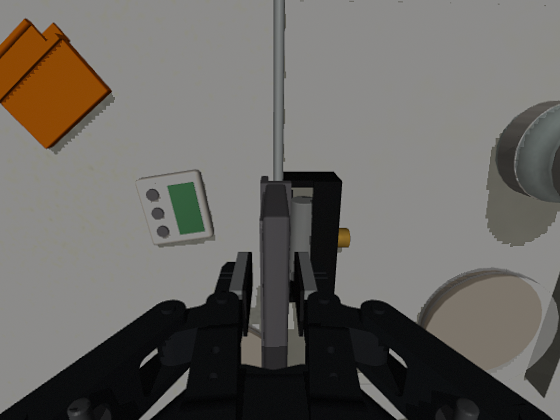

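The wrist view shows the pads at x about 252 and 295, straddling the frame at x 261–289, so they are well centred. I'll close the gripper.

Request:
{"name": "play_rows", "arguments": {"steps": [[-0.7,[0,0,0],0],[-0.8,[0,0,0],0],[-1,[0,0,0],0],[-1,[0,0,0],0],[-1,[0,0,0],0],[-1,[0,0,0],0]], "force": 80}}

```text
time_s: 3.3
ee_pos: [0.5092, 0.2013, 0.1528]
orientation: [2.324, 2.113, 0.003]
ft_force: [5.1, -0.9, 1.5]
gripper_width: 0.108
grasp_force: 77.7
```

Request:
{"name": "play_rows", "arguments": {"steps": [[-1,[0,0,-0.08],0],[-1,[0,0,-0.16],0],[-1,[0,0,-0.24],0],[-1,[0,0,-0.32],0],[-1,[0,0,-0.4],0],[-1,[0,0,-0.5],0],[-1,[0,0,-0.7],0],[-1,[0,0,-1.0],0],[-1,[0,0,-1.3],0],[-1,[0,0,-1.3],0]]}}

```text
time_s: 4.55
ee_pos: [0.5088, 0.2018, 0.2321]
orientation: [2.324, 2.114, 0.005]
ft_force: [0.1, -0.8, -1.1]
gripper_width: 0.105
grasp_force: 79.2
```

Request:
{"name": "play_rows", "arguments": {"steps": [[-1,[-0.5,0.1,-0.33],-0.2],[-1,[-1.5,0.2,-0.33],-0.5],[-1,[-2.5,0.3,-0.33],-0.8],[-1,[-3.5,0.4,-0.33],-1.1],[-1,[-4.5,0.5,-0.33],-1.4],[-1,[-5.5,0.6,-0.33],-1.7],[-1,[-6.5,0.7,-0.33],-2.0],[-1,[-7.4,0.97,-0.33],-2.0],[-1,[-8,0.97,-0.33],-2.0],[-1,[-8.17,0.97,-0.33],-2.0]]}}

```text
time_s: 5.8
ee_pos: [0.5182, -0.2947, 0.2493]
orientation: [-2.012, -2.411, 0.002]
ft_force: [-0.9, 1.0, 0.3]
gripper_width: 0.106
grasp_force: 79.2
```

Request:
{"name": "play_rows", "arguments": {"steps": [[-1,[0,0,0],0],[-1,[0,0,0],0],[-1,[0,0,0],0]]}}

```text
time_s: 6.18
ee_pos: [0.5202, -0.2904, 0.25]
orientation: [-2.004, -2.419, -0.001]
ft_force: [0.2, -0.3, -0.7]
gripper_width: 0.108
grasp_force: 79.2
```

```bash
python3 - <<'E'
from h import *
import pickle
o,c=snap("wrist");pickle.dump((o,c),open("wB.pkl","wb"))
print(o["time_s"],o["ee_pos"],T(o)[:3,:3].round(3).tolist(),o["qpos"],o["gripper_width"],o["ft_force"])
cv2.imwrite("pics/wB.png",cv2.resize(c["img"],(800,600),interpolation=cv2.INTER_CUBIC))
E
```

```text
6.175 [ 0.52023175 -0.29039243  0.24998913] [[-0.186, 0.983, 0.0], [0.983, 0.186, 0.001], [0.001, 0.0, -1.0]] [ 0.00417926  0.363924    0.57220431  1.74596214 -0.21947155  1.09612997
  0.83479308] 0.10785200247913522 [ 0.15989839 -0.25899074 -0.66008025]
```

View pics/wB.png

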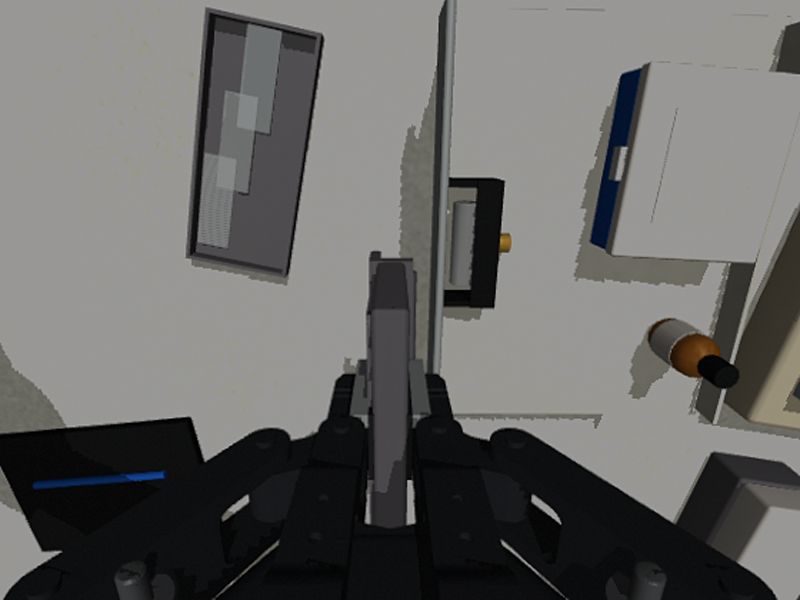

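The wrist view (800x600) shows the empty lip B crest running from (448,0) to (434,370). The black pocket has back corners at (503,180) and (495,307), the roller is at (463,243) and the thumbscrew at (505,242). The held holder is at (392,330). I'll take one enlarged crop for accurate edges.

```bash
python3 - <<'E'
from h import *
import pickle
o,c=pickle.load(open("wB.pkl","rb"))
cv2.imwrite("pics/wBc.png",cv2.resize(c["img"][110:230,290:390],None,fx=5,fy=5,interpolation=cv2.INTER_NEAREST))
g=c["img"].astype(int).sum(2)//3
for row in (10,60,110,240):print(row,g[row,298:326].tolist())
E
```

```text
10 [151, 151, 151, 151, 151, 151, 150, 151, 151, 121, 38, 45, 41, 40, 60, 102, 122, 135, 136, 117, 111, 134, 153, 151, 150, 151, 151, 150]
60 [151, 151, 152, 154, 102, 102, 105, 74, 42, 42, 42, 41, 43, 100, 121, 135, 133, 119, 97, 156, 152, 151, 151, 151, 151, 151, 151, 151]
110 [101, 100, 100, 103, 107, 94, 51, 41, 42, 42, 43, 95, 120, 134, 128, 119, 99, 149, 151, 150, 150, 151, 151, 151, 151, 151, 150, 150]
240 [110, 72, 43, 40, 41, 45, 97, 124, 129, 124, 103, 143, 151, 149, 150, 150, 149, 149, 149, 150, 150, 150, 150, 150, 150, 150, 150, 150]
```

View pics/wBc.png

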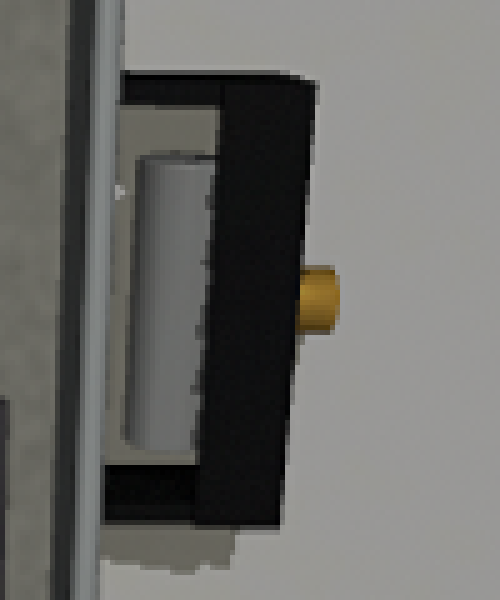

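The crop shows the crest strip about 6 px wide, with mid columns 315, 313.5, 311.5 and 306 at rows 10, 60, 110 and 240. The pocket's back corners are at crop (315,82) and (282,525).

```bash
python3 - <<'E'
from h import *
import pickle
o,c=pickle.load(open("wB.pkl","rb"))
L=cast(c,[[315,10],[313.5,60],[311.4,110],[306,240]],.124);print(L.round(4).tolist())
k=np.polyfit(L[:,1],L[:,0],1);y=np.arctan(-k[0]);print("yaw",np.degrees(y))
ex=np.array([np.cos(y),np.sin(y)]);ey=np.array([-ex[1],ex[0]])
Q=cast(c,np.array([[315,80],[282,524]])/5+[290,110]-.5,.125);print(Q.round(4).tolist(),np.degrees(np.arctan2(-(Q[0]-Q[1])[0],(Q[0]-Q[1])[1])))
T2=cast(c,np.array([[210,75],[150,518]])/5+[290,110]-.5,.125)
p0=np.array([np.polyval(k,-.26),-.26])
print("y corners",(Q[:,:2]-p0)@ey,"x",(Q[:,:2]-p0)@ex,"walls y",(T2[:,:2]-p0)@ey)
s=cast(c,[[290+320/5,110+300/5]],.115)[0];print("screw y",(s[:2]-p0)@ey)
m=p0+ey*((Q[:,:2]-p0)@ey).mean();print("mid",m)
# holder frame top in hand, at TCP+27(approx): far end corners from pic: (372,310)-(408,310) in 800-view
H=cast(c,[[372*.7,310*.7],[409*.7,310*.7]],o["ee_pos"][2]+.0262);M=T(o)
print("holder end in tool",[(M[:3,:3].T@(h-o["ee_pos"])).round(4).tolist() for h in H])
oA,cA=pickle.load(open("wA2.pkl","rb"))
print("tool dir",np.degrees(np.arctan2(*M[[1,0],1])))
E
```

```text
[[0.5222, -0.1434, 0.124], [0.5286, -0.1764, 0.124], [0.5351, -0.2124, 0.124], [0.5555, -0.3229, 0.124]]
yaw 10.467493870845974
[[0.57, -0.2178, 0.125], [0.5842, -0.292, 0.125]] 10.832071255998414
y corners [ 0.03677918 -0.03882569] x [0.03336906 0.03385014] walls y [ 0.03742643 -0.03781812]
screw y -0.0015078189519177239
mid [ 0.54405407 -0.26100623]
holder end in tool [[0.0402, -0.0058, -0.0262], [0.0402, 0.0036, -0.0262]]
tool dir 10.72064157388247
```

Request:
{"name": "play_rows", "arguments": {"steps": [[-1,[0.41,0.48,0],0],[-1,[0.41,0.48,0.3],0],[-1,[0.41,0.48,0.6],0],[-1,[0.41,0.48,0.9],0],[-1,[0.41,0.48,1.0],0],[-1,[0.41,0.48,1.0],0],[-1,[0.41,0.48,1.0],0]]}}

```text
time_s: 7.1
ee_pos: [0.5438, -0.2632, 0.1907]
orientation: [2.007, 2.415, 0.001]
ft_force: [-0.3, 0.3, -0.6]
gripper_width: 0.107
grasp_force: 79.2
```

```bash
python3 - <<'E'
from h import *
o,c=snap("wrist")
print(o["time_s"],o["ee_pos"],o["ft_force"],totool(o,[.5441,-.261,.1528])/.06,np.degrees(np.arctan2(*T(o)[[1,0],1])))
cv2.imwrite("pics/wB2.png",cv2.resize(c["img"][100:300,180:380],None,fx=3,fy=3,interpolation=cv2.INTER_CUBIC))
E
```

```text
7.1 [ 0.54376157 -0.26321294  0.19066508] [-0.33345385  0.33897061 -0.60862456] [0.0356295  0.01162887 0.63107475] 10.539734387230489
```

View pics/wB2.png

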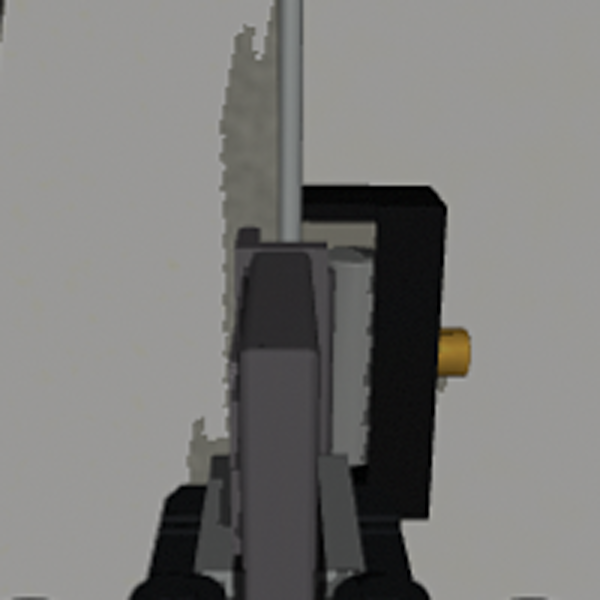

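The crop shows the hook straddling the lip line: the hook roof spans x 237–327 and the lip x 279–302. The lip is aligned with the holder's origin and the tongue is over the gap in front of the roller. I'll push down.

Request:
{"name": "play_rows", "arguments": {"steps": [[-1,[0.036,0.012,0.1],0],[-1,[0.036,0.012,0.2],0],[-1,[0.036,0.012,0.28],0],[-1,[0.036,0.012,0.34],0],[-1,[0.036,0.012,0.4],0],[-1,[0.036,0.012,0.45],0]], "force": 100}}

```text
time_s: 7.9
ee_pos: [0.5438, -0.261, 0.1634]
orientation: [2.008, 2.416, -0.0]
ft_force: [-2.0, -0.2, 2.4]
gripper_width: 0.103
grasp_force: 99.3
```

Request:
{"name": "play_rows", "arguments": {"steps": [[-1,[0,0,0.04],0],[-1,[0,0,0.08],0],[-1,[0,0,0.11],0],[-1,[0,0,0.14],0],[-1,[0,0,0.16],0],[-1,[0,0,0.16],0]]}}

```text
time_s: 8.65
ee_pos: [0.5438, -0.2601, 0.1532]
orientation: [-2.007, -2.416, -0.0]
ft_force: [-0.2, 0.2, -0.6]
gripper_width: 0.102
grasp_force: 99.0
```

Request:
{"name": "play_rows", "arguments": {"steps": [[-1,[0,0,0.01],0],[-1,[0,0,0.02],0],[-1,[0,0,0.03],0],[-1,[0,0,0.03],0]]}}

```text
time_s: 9.15
ee_pos: [0.5438, -0.2603, 0.1528]
orientation: [-2.007, -2.416, -0.001]
ft_force: [-2.0, 2.0, 7.1]
gripper_width: 0.104
grasp_force: 100.1
```

Request:
{"name": "play_rows", "arguments": {"steps": [[-1,[0,0,0.008],0],[-1,[0,0,0.014],0],[-1,[0,0,0.014],0],[-1,[0,0,0.014],0],[-1,[0,0,0.014],0]]}}

```text
time_s: 9.78
ee_pos: [0.5439, -0.2603, 0.1527]
orientation: [-2.007, -2.417, -0.002]
ft_force: [-4.5, 2.4, 11.2]
gripper_width: 0.104
grasp_force: 100.7
```

Request:
{"name": "play_rows", "arguments": {"steps": [[-1,[0,0,0.003],0],[-1,[0,0,0.003],0],[-1,[0,0,0.003],0],[-1,[0,0,0.003],0],[-1,[0,0,0.003],0],[-1,[0,0,0.003],0],[-1,[0,0,0.003],0],[-1,[0,0,0.003],0]]}}

```text
time_s: 10.78
ee_pos: [0.5438, -0.2603, 0.1527]
orientation: [-2.007, -2.416, -0.002]
ft_force: [-4.2, 1.7, 12.3]
gripper_width: 0.103
grasp_force: 100.9
```

```bash
python3 - <<'E'
from h import *
o,c=snap("wrist");print(o["time_s"],o["ee_pos"],o["ft_force"],o["ft_torque"])
s=r.camera("scene")["img"]
a=cv2.resize(c["img"][100:300,180:380],(400,400),interpolation=cv2.INTER_CUBIC)
b=cv2.resize(s[190:290,120:220],(400,400),interpolation=cv2.INTER_CUBIC)
cv2.imwrite("pics/fin.png",np.hstack([a,b]))
E
```

```text
10.775 [ 0.54383949 -0.26031083  0.15270182] [-4.16806914  1.68324576 12.25690004] [0.68628481 1.02310238 0.01512436]
```

View pics/fin.png

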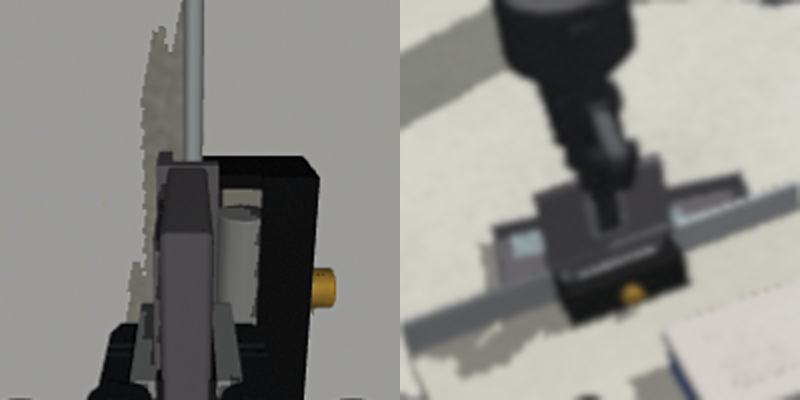

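The view shows the hook seated on lip B, the tongue in the pocket in front of the roller, and the holder centred on the pocket. The press is steady at about 12 N, with TCP z equal to its seated height at A.

```bash
python3 -c "
from cell import r
print(r.sign_off())"
```

```text
the job is handed in; nothing more can be done
None
```

The holder is now fully down on the middle of the other shelf's lip, card facing out, and the arm is still gripping it and pressing down with about 12 N; the job was handed in at about 11 s.

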